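# Clamp a filament spool in its dock with the cam lever

## Robot

A 6-joint arm with a two-finger parallel gripper is mounted at the origin on the work surface. World frame = base frame: x ahead of the robot, y to its left, z up, the work surface at z = 0. Lengths are in m, angles in degrees, forces in N, time in s.
With the tool pointing down it reaches from about 0.25 to 0.85 m from the base axis. Payload 12.5 kg.
Tool frame: the origin (TCP) lies midway between the tips of the shut fingers; the grasp point (between the pads) lies 19 mm behind it (manip.grip_point_offset is the z of the grasp point in the tool frame, in m); z points along the fingers, x is the direction in which the jaws open and shut, and the axes are right-handed (so a half turn about z gives the same grasp; the last joint's range is limited). The gripper opens to 93 mm and grips with 3 to 60 N. Pads are 15 mm wide; open, the fingers measure 128 mm over their backs; the gripper's body (75 mm by 188 mm) begins 65 mm behind the grasp point.
Start: joints at [-74.061, 20.094, 94.641, -0, 65.266, -4.847], TCP at [0.195, -0.514, 0.197] pointing down, gripper open.
Joint ranges: [-157.81, 157.81], [-45, 120.19], [0.68, 151.7], [-89.99, 269.99], [4.06, 180], [-164.3, 164.3]. Speed limits (degrees/s): [127.2, 127.2, 159.86, 180, 180, 180].

## Interface

Orientations are given as a 3x3 rotation matrix whose columns are the frame's x, y, z axes.
In Python, from cell import telemetry, optics, manip gives the robot as it stands.
- The arm moves only by the tool carry_out, never from a script. Its argument "moves" is a list of rows, each a list of 7 numbers: the shift along the tool's x, y, z in m, then the turn, a rotation vector about the tool's x, y, z in rad, then the closure, from 0 (fully open) to 1 (shut). In form: [[dx, dy, dz, ax, ay, az, hand], ...]. A call has 1 to 10 rows; each row is the pose to reach, as a shift and turn from the pose commanded when the call began, along the tool's axes at that moment; what a row does not reach only later rows make up. A row lasts 1/10 s, in which the tool goes at most 50 mm and 8.59 degrees, less where a joint would pass 70% of its speed; a pose out of reach is approached as far as the arm can. A call with a gripper value outside its range is refused whole. The fingers move at their own pace and stop on an object; the grip force is fixed at half the most. Time passes only in rows, so rows that repeat a pose let the fingers close. It gives the time, the measured TCP pose, the force and the opening at its end, in the units of the state.
- telemetry.get_state(): the state, without advancing time (a new reading comes with each control period).
- optics.capture(name): name is "scene" or "top" or "wrist"; returns a dict with "image" (480x640x3 uint8, red, green, blue), "depth" (480x640 float32, m along the optical axis (not along the pixel's ray), 0 where there is no reading), "fx", "fy", "cx", "cy" (pixels), "xyz" and "attitude" of the camera in the world; the wrist camera has in their place "tool_from_camera" (4x4, takes a point from camera to tool coordinates, whose origin is the TCP and whose axes are the tool frame's). Camera axes: x right, y up, looking along -z (the intrinsics and any distortion apply to the point x, -y, -z); pixel columns grow to the right and rows downward; lengths in m; the calibration is good to about 2 mm. A picture is of the moment at which its call begins: read the wrist's pose just before it.
- manip.finish_job(): hands the job in, once; it reports no verdict.
The state is a dict: "time_s": time; "joints": joint angles; "dq": joint speeds; "joint_torque": joint torques, N m; "tcp_pos": TCP position; "tool_rot": TCP orientation; "ft_force": force on the tool from outside, world axes, zero at the start; "moment": the same for the moment, N m; "grip_width": finger opening in m.
Only numpy, scipy, OpenCV 4.12 (cv2) and the standard library are available. Lean on these libraries where they do the work, as an engineer would, in place of code of your own. Each camera call takes 0.05 s, during which the arm holds its last target. There are 200 camera calls.

## Task

Secure the filament spool in its dock: push the sliding tube in by its upright grip until the spool is hard against the end stop and the spring plate presses on it with about 8 newtons (it must stay well under 15), then flip the cam lever over centre until it snaps down flat and locks the tube. Let go of everything and leave the other things on the bench alone.

Things in the scene. Friction and masses are not known exactly. Their poses are not given: they have to be found in the camera images.
- dock: The fixed spool dock: base plate 130 (x) by 315 (y) by 12 mm, clamp block, two rails, tube. Origin on the bench under the tube's axis; x across the tube, away from the robot at yaw 0; y along the tube from grip to spool; z up. In this frame the tube's axis is at x 0, z 85 mm; the clamp block spans x -32..32, y -75..-25 mm, 105 mm high (the lever's ears 136 mm).
- tube (a joint): Slide of the steel tube (18 mm thick) along the dock's +y, in m: 0 drawn out, larger is pushed in, 0.15 at most. Friction of about 7 N resists it and holds it where it is left, against the spring too; the spool adds up to 3 N while it slides along. So a push of about 15 N on the grip with the spool stopped leaves about 8 N at the plate. A closed lever locks the tube.
- tab_top (a point): Centre of the top of the tube's grey upright grip, which is 24 mm across the tube, 14 mm along it, and stands from the tube up to this point (50 mm tall); top 143 mm above the bench, at dock y = -265 mm plus the tube's slide. Push its outer (-y) face towards +y.
- plate: Round spring-loaded pressure plate, 100 mm across, on the tube's inner end. Origin: on the tube's axis, level with the tips of its three rubber buttons, at dock y = 14 mm plus the tube's slide, less the spring's compression. The spring gives 1 N plus 1.5 N per mm, 15 mm travel. More than 15 N on the spool would crack its flange.
- spool: The filament spool, two black flanges 124 mm across with white filament between, 46 mm wide overall, 0.2 to 0.33 kg, lying on the two rails with its axis along the dock's y. Origin: its centre, 85 mm above the bench. It starts loose between plate and end stop.
- lever (a joint): Angle q of the steel cam lever, rad: 0 thrown open, 1.95 closed on its stop, lying level towards the dock's -x. The blade points (1.95 - q) rad above the dock's -x, in the upright plane at dock y -50 mm. It turns freely at first, needs up to about 0.8 N m near 1.5, passes over centre at 1.8, then snaps to the stop by itself. Left between about 0.85 and 1.8 it springs back.
- lever_hinge (a point): Middle of the lever's hinge pin, at dock x 0, y -50 mm, 124 mm above the bench; the pin is parallel to the tube.
- lever_tip (a point): Tip end of the lever's blade, in mid-thickness, 95 mm from the hinge pin (a rounded end reaches 9 mm farther). The blade is 18 mm wide and 7 mm thick.
- tape: Bystander: roll of blue masking tape lying flat, 100 mm across, 24 mm high. Origin under its centre.
- glue: Bystander: white glue bottle, 30 mm across, 95 mm tall, standing. Origin under its centre.
- nozzle_box: Bystander: small grey box, 60 by 45 by 27 mm. Origin under its centre.
- rail_end (a point): Far end of the two rails that carry the spool, between them, at dock y 208 mm. An upright end stop, 110 mm wide, 147 mm high, stands across the rails beyond the spool. It is not reported: the tips of its 3 rubber buttons lie anywhere from dock y 150 to 185 mm, so feel for it: plate meets spool, both slide on together, then the spool stops dead.
There are look-alikes about, which are no part of the job. What is shaped like the spool but orange or pink is not meant.

How it is judged (in metres and radians):
On the way, in this order (a step that is already met when the one before it is completed fails the run):
1. with the lever still open, the plate presses the spool on to the end stop with more than 5 N (contact force between plate and spool above 5 N and value of joint lever below 0.8 rad), for 0.2 s.
2. the lever is flipped over centre and down on its stop (value of joint lever above 1.88 rad), for 0.2 s.
At the end, for the whole second after the job is handed in: The lever is closed (above 1.88 rad, over centre), the plate still presses the spool on to the end stop with 5 to 15 N, the spool sits square on its rails (within 0.06 rad) and at rest (value of joint lever above 1.88 rad and contact force between plate and spool between 5 and 15 N and angle between the y axis of spool and the y axis of dock, either way round below 0.06 rad and linear speed of spool below 0.01 m/s); the robot touches nothing.
It fails at once if the plate presses the spool with more than 15 N (contact force between plate and spool above 15 N).
It fails at once if a bystander is moved by more than 20 mm (distance of any of tape, glue, nozzle_box from where it was at the start of the episode above 0.02 m).
It also fails if it takes over 69 s, if anything falls off the work surface, if the arm or the gripper's body presses on something with over 40 N, if the wrist force passes 120 N, or if a joint passes its speed limit or range.

## Working session

There is one attempt and no reset: what is moved stays moved. The work goes in short steps, Python scripts to look and compute and a tool call to move; the robot and the scene stay as the last step left them, time stands still between calls to the robot, and variables do not carry over. Pictures are saved under pics/ and viewed, about 8 in all and at most 12, crops included, and the job is handed in when it is done.

Besides the shell and the picture viewer there is one more tool, called after "Emit:" by a JSON object that holds its "fn" and its "kwargs", one argument or row to a line. carry_out: Moves the arm, as the interface text tells. Its arguments: {"type":"object","properties":{"moves":{"type":"array","items":{"type":"array","items":{"type":"number"}}}},"required":["moves"]}

```bash
mkdir -p pics; python3 - <<'E'
from cell import telemetry, optics, manip
import cv2,numpy as np,pickle
s=telemetry.get_state();print(s, manip.grip_point_offset)
for n in("scene","top"):
    c=optics.capture(n);cv2.imwrite(f"pics/{n}1.png",c["image"][:,:,::-1]);pickle.dump(c,open(n+".pkl","wb"))
    print(n,c["xyz"],c["attitude"],c["fx"],c["cx"],c["cy"],[k for k in c])
E
```

```text
{'time_s': 0.0, 'joints': array([-7.40631586e+01,  2.01224687e+01,  9.46780245e+01,  9.55389554e-04,
        6.52665583e+01, -4.84740672e+00]), 'dq': array([ 0.02941916,  0.00250748,  0.03714209, -0.04795688,  0.03157244,
       -0.02772672]), 'joint_torque': array([-3.14635625e-03, -4.97334158e+01, -2.85256308e+01,  6.97347452e-02,
        2.56749219e-02, -1.01613919e-04]), 'tcp_pos': array([ 0.1950884 , -0.51382797,  0.19631219]), 'tool_rot': array([[ 3.54843235e-01, -9.34925764e-01, -3.06766681e-04],
       [-9.34925089e-01, -3.54843350e-01,  1.12944812e-03],
       [-1.16480427e-03, -1.13973159e-04, -9.99999315e-01]]), 'ft_force': array([-0.50231562, -0.45933796,  0.22172969]), 'moment': array([-0.01874387, -0.06175716,  0.0174516 ]), 'grip_width': 0.0927056971368537} -0.0188
scene [ 0.85177691 -0.41303025  0.60811029] [[ 0.86177476 -0.3216591   0.39227501]
 [ 0.5070549   0.52257879 -0.68542449]
 [ 0.01547842  0.78958649  0.61344404]] 435.99756287561996 317.06150150136625 233.92008191335864 ['image', 'depth', 'fx', 'fy', 'cx', 'cy', 'xyz', 'attitude']
top [0.48068176 0.1377419  1.140953  ] [[ 0.00854919  0.99860485 -0.05210822]
 [-0.99958616  0.00996569  0.02698492]
 [ 0.02746657  0.05185596  0.99827679]] 551.9880346660777 312.84553732986706 242.31577686168689 ['image', 'depth', 'fx', 'fy', 'cx', 'cy', 'xyz', 'attitude']
```

View pics/scene1.png

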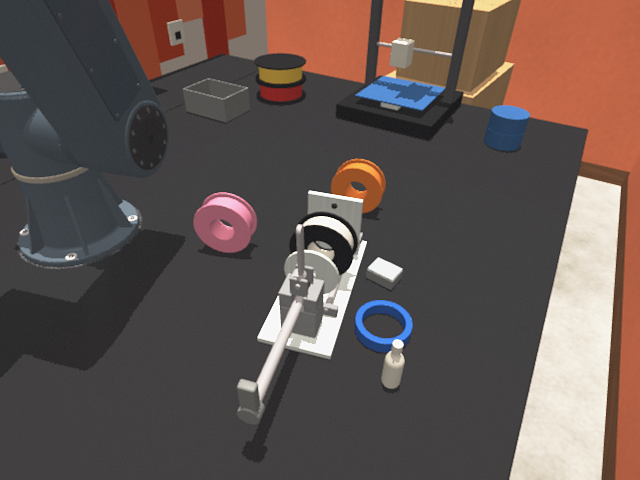

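View pics/top1.png

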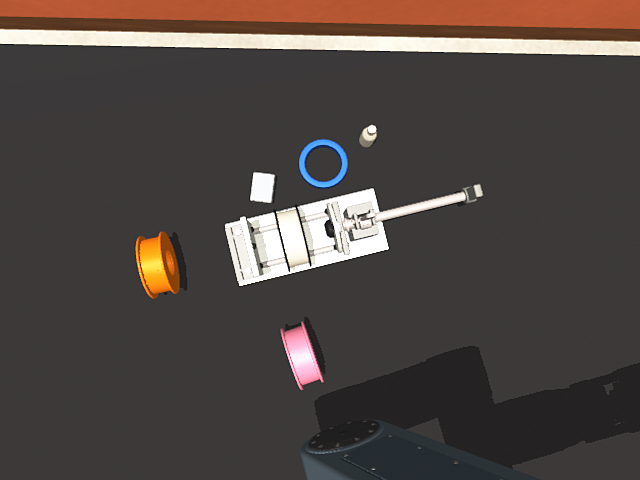

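The scene picture shows the dock with its grip nearest the camera at (248,395), the lever upright at (300,245) and the spool at (323,245). In the top view the grip top is at about (475,191), the clamp at (362,220), the spool at (293,238), and the tape, box and glue are on the far side.

```bash
cat > h.py <<'E'
import numpy as np,pickle,cv2
def cloud(c):
    v,u=np.mgrid[0:480,0:640];d=c["depth"]
    P=np.stack([(u-c["cx"])/c["fx"]*d,-(v-c["cy"])/c["fy"]*d,-d],-1)
    return P@np.array(c["attitude"]).T+np.array(c["xyz"])
E
python3 - <<'E'
from h import *
c=pickle.load(open("top.pkl","rb"));W=cloud(c);im=c["image"].astype(int)
print("bench",np.median(W[350:450,50:250,2]))
reg=np.zeros((480,640),bool);reg[180:295,220:395]=1
br=im.min(2)>90
m=reg&br&(abs(W[...,2]-.012)<.006);p=W[m][:,:2].astype(np.float32)
r=cv2.minAreaRect(p*1000);print("plate",r,m.sum(),np.median(W[m][:,2]))
# tube: pixels right of dock
reg=np.zeros((480,640),bool);reg[180:225,385:465]=1
m=reg&(abs(W[...,2]-.092)<.012);p=W[m];print("tube",len(p))
l=cv2.fitLine(p[:,:2].astype(np.float32),cv2.DIST_HUBER,0,.01,.01).ravel();print(l,np.degrees(np.arctan2(l[1],l[0])),p[:,2].max())
for nm,(a,b,cc,dd),z in [("grip",(175,210,455,490),(.13,.16)),("ears/lever",(190,250,340,385),(.115,.24)),("block",(190,250,335,390),(.098,.112)),("stop",(200,300,215,270),(.135,.155)),("spool",(190,290,265,320),(.12,.16)),("plate",(180,270,322,350),(.11,.14))]:
    w=W[a:b,cc:dd].reshape(-1,3);w=w[(w[:,2]>z[0])&(w[:,2]<z[1])]
    print(nm,len(w),w.mean(0) if len(w) else 0, w.min(0) if len(w) else 0,w.max(0) if len(w) else 0)
    if len(w)>5: print("   ",cv2.minAreaRect(w[:,:2].astype(np.float32)*1000))
E
```

```text
bench -0.0004054678383748067
plate ((582.18359375, 128.67074584960938), (193.6986541748047, 314.08148193359375), 14.263254165649414) 4217 0.011739283672946188
tube 777
[ 0.25929794 -0.96579736  0.60947526 -0.10598335] -74.97159 0.09898648434146429
grip 122 [ 0.63059476 -0.18905672  0.14083045] [ 0.61892322 -0.20042065  0.13033829] [ 0.64353743 -0.18114618  0.14742227]
    ((631.2154541015625, -190.91934204101562), (23.431533813476562, 16.064220428466797), 12.184706687927246)
ears/lever 332 [0.57270655 0.01955685 0.14966157] [ 0.52767563 -0.00448578  0.11509052] [0.5956372  0.06000178 0.22971712]
    ((566.6310424804688, 34.70150375366211), (38.414432525634766, 84.1534423828125), 32.839229583740234)
block 564 [0.57723159 0.01997837 0.10477865] [ 0.52248942 -0.01373384  0.09808324] [0.61454921 0.06855017 0.11192042]
    ((568.4610595703125, 31.672517776489258), (74.18756103515625, 85.07958984375), 16.129003524780273)
stop 361 [0.52405739 0.22570598 0.14614486] [0.47100122 0.20863045 0.13537741] [0.57725184 0.24269838 0.15251773]
    ((524.14208984375, 226.07435607910156), (109.56389617919922, 10.138628005981445), 14.452091217041016)
spool 1154 [0.54303547 0.14930164 0.13399455] [0.49151867 0.11696566 0.12007239] [0.59738418 0.18257021 0.14890459]
    ((543.3688354492188, 149.30738830566406), (101.42533111572266, 45.93619155883789), 14.367283821105957)
plate 192 [0.56295468 0.07112679 0.12671897] [0.52230648 0.05901498 0.11005976] [0.60456064 0.08240396 0.13767371]
    ((562.747802734375, 73.15238952636719), (84.35531616210938, 11.773026466369629), 14.353888511657715)
```

```bash
cat >> h.py <<'E'
YAW=np.radians(14.5);DX=np.array([np.cos(YAW),np.sin(YAW),0]);DY=np.array([-np.sin(YAW),np.cos(YAW),0])
E
python3 - <<'E'
from h import *
g=np.array([.631,-.190,0])
for n in("top","scene"):
    c=pickle.load(open(n+".pkl","rb"));W=cloud(c).reshape(-1,3);W=W[(W[:,0]>.3)&(W[:,0]<.8)]
    Q=np.stack([(W-g)@DX,(W-g)@DY,W[:,2]],-1)*1000
    def box(nm,x,y,z):
        m=np.all([(Q[:,i]>b[0])&(Q[:,i]<b[1]) for i,b in enumerate((x,y,z))],0);q=Q[m]
        if len(q)<5:print(n,nm,len(q));return
        print(n,nm,len(q),"med",np.median(q,0).round(1),"p2",np.percentile(q,2,axis=0).round(1),"p98",np.percentile(q,98,axis=0).round(1))
    box("grip",(-20,20),(-15,20),(136,150));box("tubeA",(-15,15),(20,60),(80,100));box("tubeB",(-15,15),(80,130),(80,100))
    box("blocktop",(-45,45),(160,260),(100,109));box("ears",(-40,40),(180,250),(128,142))
    for a in range(140,230,15):box("lev%d"%a,(-30,60),(180,250),(a,a+15))
    box("base",(-80,60),(100,480),(8,16));box("plate",(-50,50),(258,300),(110,140));box("spool",(-60,60),(310,400),(110,150));box("stop",(-70,70),(400,460),(135,155))
E
```

```text
top grip 104 med [ -0.2   0.2 142.4] p2 [-11.5  -7.1 136.6] p98 [ 11.3   6.3 146.4]
top tubeA 191 med [-0.1 39.3 91.9] p2 [-8.3 20.7 85.4] p98 [ 8.9 59.  97.4]
top tubeB 237 med [-1.000e-01  1.056e+02  9.200e+01] p2 [-8.3 81.  85.3] p98 [  8.8 128.8  96.2]
top blocktop 508 med [ 12.1 215.2 104.8] p2 [-30.6 189.5 101. ] p98 [ 31.8 238.1 108.3]
top ears 191 med [ -5.4 218.4 134.3] p2 [-15.3 195.7 128.1] p98 [ 14.3 234.4 139.2]
top lev140 7 med [ -2.  222.1 147.4] p2 [ -3.5 207.8 140.9] p98 [  2.  222.5 152. ]
top lev155 8 med [ -3.5 221.5 162.1] p2 [ -3.9 211.2 158.8] p98 [  2.4 222.7 169.9]
top lev170 6 med [ -2.4 222.2 178.2] p2 [ -4.3 210.4 171.7] p98 [  1.  222.7 182.8]
top lev185 7 med [ -2.7 222.  190.7] p2 [ -4.6 214.3 189.1] p98 [  1.4 222.9 197.2]
top lev200 7 med [ -3.8 222.1 205.1] p2 [ -5.  209.9 200.5] p98 [  0.  222.7 214.9]
top lev215 48 med [ -1.8 215.1 225.7] p2 [ -5.2 206.  216. ] p98 [  1.4 222.5 229. ]
top base 3638 med [-14.  302.3  11.8] p2 [-63.1 167.1   8.5] p98 [ 58.5 450.2  15.5]
top plate 192 med [ -0.3 269.8 129. ] p2 [-40.1 266.1 112. ] p98 [ 39.6 276.1 136
[... 791 characters left out ...]
ev170 56 med [  2.5 207.2 178. ] p2 [ -3.3 204.  170.6] p98 [  3.7 222.4 184.4]
scene lev185 57 med [  1.7 206.6 192.2] p2 [ -3.5 204.6 185.2] p98 [  3.2 220.3 199.2]
scene lev200 59 med [  1.7 207.  207.5] p2 [ -3.4 204.4 200.6] p98 [  3.1 219.  214.4]
scene lev215 72 med [2.000e-01 2.094e+02 2.236e+02] p2 [ -4.4 204.9 216.2] p98 [  2.5 219.6 228. ]
scene base 2139 med [ 37.  205.2  11.7] p2 [-61.1 164.6   9.2] p98 [ 59.3 426.3  14.4]
scene plate 391 med [  8.4 267.2 121.1] p2 [-36.4 265.1 110.4] p98 [ 39.9 272.2 134.4]
scene spool 1383 med [  8.4 343.9 130.7] p2 [-47.1 326.8 111. ] p98 [ 51.2 372.5 145.6]
scene stop 413 med [  4.3 426.6 143.9] p2 [-50.6 423.4 135.4] p98 [ 54.9 434.3 148. ]
```

```bash
cat >> h.py <<'E'
from scipy.spatial.transform import Rotation as R
G=np.array([.631,-.190,0])
def here():
    from cell import telemetry
    s=telemetry.get_state();p=s["tcp_pos"];q=np.array([(p-G)@DX,(p-G)@DY-.2635,p[2]])*1000
    f=s["ft_force"];print("t",s["time_s"],"dock mm",q.round(1),"F dock",np.round([f@DX,f@DY,f[2]],2),"w",round(s["grip_width"],4));return s
def to(x,y,z,s=None):   # dock mm -> shift,turn in tool axes, tool x along DX, pointing down
    s=s or here();T=s["tool_rot"];p=G+DX*x/1e3+DY*(y+263.5)/1e3;p[2]=z/1e3
    D=np.stack([DX,-DY,[0,0,-1]],1)
    print("to",(x,y,z),(T.T@(p-s["tcp_pos"])).round(4),R.from_matrix(T.T@D).as_rotvec().round(4))
E
python3 -c "
from h import *
to(0,-303,107)"
```

```text
t 0.1 dock mm [-503.1 -467.9  196.4] F dock [-0.18  0.52 -0.78] w 0.0931
to (0, -303, 107) [-0.1088 -0.5181  0.0895] [-8.0000e-04  8.0000e-04 -1.4611e+00]
```

Emit:
{"fn": "carry_out", "kwargs": {
  "moves": [
    [-0.1088,-0.518,0.0895,0,0,-1.461,1],
    [-0.1088,-0.518,0.0895,0,0,-1.461,1],
    [-0.1088,-0.518,0.0895,0,0,-1.461,1],
    [-0.1088,-0.518,0.0895,0,0,-1.461,1],
    [-0.1088,-0.518,0.0895,0,0,-1.461,1],
    [-0.1088,-0.518,0.0895,0,0,-1.461,1],
    [-0.1088,-0.518,0.0895,0,0,-1.461,1],
    [-0.1088,-0.518,0.0895,0,0,-1.461,1],
    [-0.1088,-0.518,0.0895,0,0,-1.461,1],
    [-0.1088,-0.518,0.0895,0,0,-1.461,1]
  ]
}}

```text
time_s: 1.1
tcp_pos: [0.6117, -0.2467, 0.1128]
tool_rot: [[0.967, 0.256, -0.001], [0.256, -0.967, 0.0], [-0.0, -0.0, -1.0]]
ft_force: [-0.7, -0.2, 0.1]
grip_width: 0.0176
```

```bash
python3 -c "
from h import *
to(0,-303,107)"
```

```text
t 1.1 dock mm [ -32.9 -313.5  112.8] F dock [-0.78 -0.02  0.13] w 0.0176
to (0, -303, 107) [ 0.033  -0.0103  0.0058] [-0.0003  0.0005  0.006 ]
```

Emit:
{"fn": "carry_out", "kwargs": {
  "moves": [
    [0,0,0,0,0,0,1],
    [0,0,0,0,0,0,1],
    [0,0,0,0,0,0,1]
  ]
}}

```text
time_s: 1.4
tcp_pos: [0.6095, -0.2488, 0.1134]
tool_rot: [[0.969, 0.249, -0.001], [0.249, -0.969, 0.0], [-0.0, -0.0, -1.0]]
ft_force: [-0.4, 0.4, -0.2]
grip_width: 0.0003
```

```bash
python3 -c "
from h import *
to(0,-303,107)"
```

```text
t 1.4 dock mm [ -35.5 -315.1  113.4] F dock [-0.26  0.45 -0.15] w 0.0003
to (0, -303, 107) [ 0.0355 -0.0121  0.0064] [-0.0002  0.0005 -0.0016]
```

Emit:
{"fn": "carry_out", "kwargs": {
  "moves": [
    [0.0355,-0.012,0.0064,0,0,0,1],
    [0.0355,-0.012,0.0064,0,0,0,1],
    [0.0355,-0.02,0.0064,0,0,0,1],
    [0.0355,-0.026,0.0064,0,0,0,1],
    [0.0355,-0.026,0.0064,0,0,0,1],
    [0.0355,-0.026,0.0064,0,0,0,1]
  ]
}}

```text
time_s: 2.0
tcp_pos: [0.6378, -0.2145, 0.1075]
tool_rot: [[0.968, 0.25, 0.0], [0.25, -0.968, -0.0], [0.0, 0.0, -1.0]]
ft_force: [-0.6, 0.5, 0.4]
grip_width: 0.0006
```

```bash
python3 - <<'E'
from h import *
s=here()
from cell import optics
c=optics.capture("wrist");pickle.dump((c,s),open("w.pkl","wb"));cv2.imwrite("pics/w1.png",c["image"][:,:,::-1])
E
```

```text
t 2.0 dock mm [   0.5 -288.9  107.5] F dock [-0.49  0.68  0.38] w 0.0006
```

View pics/w1.png

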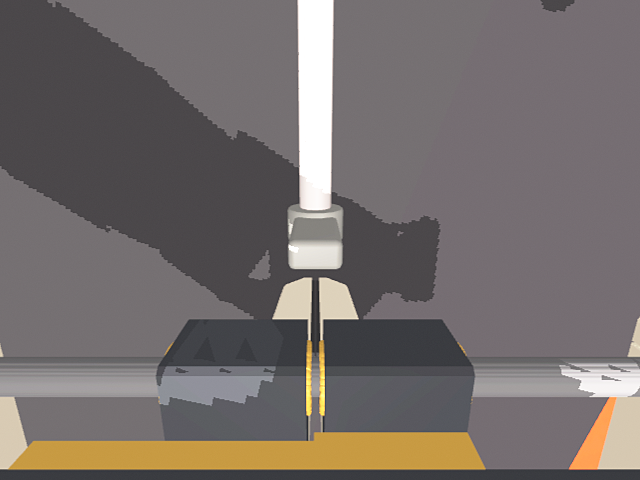

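The wrist view shows the shut fingertips (315,300) square behind the grip (315,243), centred across the tube.

Emit:
{"fn": "carry_out", "kwargs": {
  "moves": [
    [0,-0.004,0,0,0,0,1],
    [0,-0.008,0,0,0,0,1],
    [0,-0.011,0,0,0,0,1],
    [0,-0.014,0,0,0,0,1],
    [0,-0.018,0,0,0,0,1],
    [0,-0.022,0,0,0,0,1],
    [0,-0.026,0,0,0,0,1],
    [0,-0.03,0,0,0,0,1],
    [0,-0.034,0,0,0,0,1],
    [0,-0.038,0,0,0,0,1]
  ]
}}

```text
time_s: 3.05
tcp_pos: [0.6289, -0.1783, 0.1071]
tool_rot: [[0.968, 0.25, 0.001], [0.25, -0.968, -0.002], [0.0, 0.002, -1.0]]
ft_force: [1.7, -7.3, -1.2]
grip_width: 0.0006
```

```bash
python3 -c "
from h import *
here()"
```

```text
t 3.05 dock mm [   0.9 -251.6  107.1] F dock [-0.17 -7.45 -1.17] w 0.0006
```

Emit:
{"fn": "carry_out", "kwargs": {
  "moves": [
    [0,-0.004,0,0,0,0,1],
    [0,-0.008,0,0,0,0,1],
    [0,-0.012,0,0,0,0,1],
    [0,-0.016,0,0,0,0,1],
    [0,-0.02,0,0,0,0,1],
    [0,-0.023,0,0,0,0,1],
    [0,-0.026,0,0,0,0,1],
    [0,-0.029,0,0,0,0,1],
    [0,-0.032,0,0,0,0,1],
    [0,-0.035,0,0,0,0,1]
  ]
}}

```text
time_s: 4.05
tcp_pos: [0.6202, -0.1448, 0.1071]
tool_rot: [[0.968, 0.25, 0.001], [0.25, -0.968, -0.003], [0.001, 0.003, -1.0]]
ft_force: [2.9, -8.9, -2.4]
grip_width: 0.0006
```

```bash
python3 -c "
from h import *
here()"
```

```text
t 4.05 dock mm [   0.9 -217.   107.1] F dock [ 0.6  -9.3  -2.39] w 0.0006
```

Emit:
{"fn": "carry_out", "kwargs": {
  "moves": [
    [0,-0.002,0,0,0,0,1],
    [0,-0.004,0,0,0,0,1],
    [0,-0.006,0,0,0,0,1],
    [0,-0.008,0,0,0,0,1],
    [0,-0.01,0,0,0,0,1],
    [0,-0.012,0,0,0,0,1],
    [0,-0.014,0,0,0,0,1]
  ]
}}

```text
time_s: 4.75
tcp_pos: [0.6168, -0.1312, 0.1071]
tool_rot: [[0.968, 0.25, 0.001], [0.25, -0.968, -0.002], [0.001, 0.003, -1.0]]
ft_force: [1.9, -9.0, -3.4]
grip_width: 0.0007
```

```bash
python3 -c "
from h import *
here()
from cell import optics
c=optics.capture('scene');cv2.imwrite('pics/s2.png',c['image'][100:400,150:500,::-1].repeat(2,0).repeat(2,1))"
```

```text
t 4.75 dock mm [   1.  -203.   107.1] F dock [-0.4  -9.17 -3.44] w 0.0007
```

View pics/s2.png

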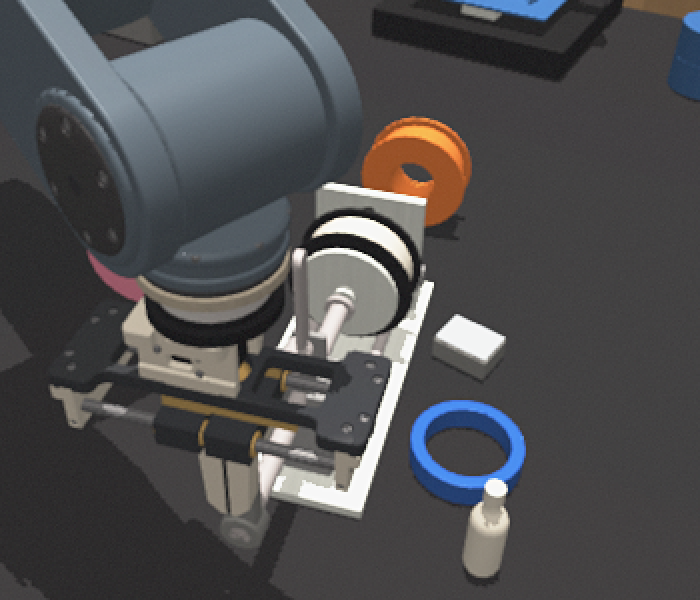

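The picture shows the plate against the spool, both moving squarely towards the end stop, with the lever still upright. Slowing now.

Emit:
{"fn": "carry_out", "kwargs": {
  "moves": [
    [0,-0.001,0,0,0,0,1],
    [0,-0.002,0,0,0,0,1],
    [0,-0.003,0,0,0,0,1],
    [0,-0.004,0,0,0,0,1],
    [0,-0.005,0,0,0,0,1],
    [0,-0.006,0,0,0,0,1],
    [0,-0.007,0,0,0,0,1],
    [0,-0.008,0,0,0,0,1],
    [0,-0.009,0,0,0,0,1],
    [0,-0.01,0,0,0,0,1]
  ]
}}

```text
time_s: 5.8
tcp_pos: [0.6143, -0.1215, 0.1071]
tool_rot: [[0.968, 0.25, 0.001], [0.25, -0.968, -0.002], [0.001, 0.003, -1.0]]
ft_force: [2.6, -8.6, -1.5]
grip_width: 0.0007
```

```bash
python3 -c "
from h import *
here()"
```

```text
t 5.8 dock mm [   1.  -193.   107.1] F dock [ 0.37 -9.03 -1.47] w 0.0007
```

Emit:
{"fn": "carry_out", "kwargs": {
  "moves": [
    [0,-0.001,0,0,0,0,1],
    [0,-0.002,0,0,0,0,1],
    [0,-0.003,0,0,0,0,1]
  ]
}}

```text
time_s: 6.1
tcp_pos: [0.6135, -0.1186, 0.1071]
tool_rot: [[0.968, 0.25, 0.001], [0.25, -0.968, -0.002], [0.001, 0.003, -1.0]]
ft_force: [2.5, -8.4, -2.6]
grip_width: 0.0004
```

```bash
python3 -c "
from h import *
here()"
```

```text
t 6.1 dock mm [   1.  -190.   107.1] F dock [ 0.29 -8.76 -2.55] w 0.0004
```

Emit:
{"fn": "carry_out", "kwargs": {
  "moves": [
    [0,-0.001,0,0,0,0,1],
    [0,-0.002,0,0,0,0,1],
    [0,-0.003,0,0,0,0,1]
  ]
}}

```text
time_s: 6.4
tcp_pos: [0.6128, -0.1157, 0.1071]
tool_rot: [[0.968, 0.25, 0.001], [0.25, -0.968, -0.002], [0.001, 0.003, -1.0]]
ft_force: [1.8, -8.4, -2.9]
grip_width: 0.0003
```

Emit:
{"fn": "carry_out", "kwargs": {
  "moves": [
    [0,-0.001,0,0,0,0,1],
    [0,-0.002,0,0,0,0,1]
  ]
}}

```text
time_s: 6.6
tcp_pos: [0.6123, -0.1138, 0.1072]
tool_rot: [[0.968, 0.25, 0.001], [0.25, -0.968, -0.002], [0.001, 0.003, -1.0]]
ft_force: [3.0, -9.3, -2.7]
grip_width: 0.0006
```

Emit:
{"fn": "carry_out", "kwargs": {
  "moves": [
    [0,-0.001,0,0,0,0,1],
    [0,-0.002,0,0,0,0,1]
  ]
}}

```text
time_s: 6.8
tcp_pos: [0.6119, -0.1121, 0.1072]
tool_rot: [[0.968, 0.25, 0.002], [0.25, -0.968, -0.003], [0.001, 0.003, -1.0]]
ft_force: [2.3, -11.1, -3.9]
grip_width: 0.0005
```

Emit:
{"fn": "carry_out", "kwargs": {
  "moves": [
    [0,-0.001,0,0,0,0,1],
    [0,-0.001,0,0,0,0,1]
  ]
}}

```text
time_s: 7.0
tcp_pos: [0.6117, -0.1112, 0.1072]
tool_rot: [[0.968, 0.25, 0.002], [0.25, -0.968, -0.003], [0.001, 0.003, -1.0]]
ft_force: [3.7, -10.0, -2.6]
grip_width: 0.0004
```

Emit:
{"fn": "carry_out", "kwargs": {
  "moves": [
    [0,-0.001,0,0,0,0,1],
    [0,-0.001,0,0,0,0,1]
  ]
}}

```text
time_s: 7.2
tcp_pos: [0.6115, -0.1104, 0.1072]
tool_rot: [[0.968, 0.25, 0.002], [0.25, -0.968, -0.003], [0.001, 0.004, -1.0]]
ft_force: [3.6, -11.9, -3.5]
grip_width: 0.0003
```

```bash
python3 -c "
from h import *
here()"
```

```text
t 7.2 dock mm [   1.  -181.6  107.2] F dock [  0.48 -12.38  -3.5 ] w 0.0003
```

Emit:
{"fn": "carry_out", "kwargs": {
  "moves": [
    [0,-0.001,0,0,0,0,1],
    [0,-0.001,0,0,0,0,1]
  ]
}}

```text
time_s: 7.4
tcp_pos: [0.6112, -0.1097, 0.1071]
tool_rot: [[0.968, 0.25, 0.002], [0.25, -0.968, -0.004], [0.001, 0.004, -1.0]]
ft_force: [3.6, -12.1, -4.4]
grip_width: 0.0004
```

```bash
python3 -c "
from h import *
here()"
```

```text
t 7.4 dock mm [   1.  -180.8  107.1] F dock [  0.42 -12.56  -4.4 ] w 0.0004
```

Emit:
{"fn": "carry_out", "kwargs": {
  "moves": [
    [0,-0.001,0,0,0,0,1],
    [0,-0.001,0,0,0,0,1],
    [0,-0.001,0,0,0,0,1]
  ]
}}

```text
time_s: 7.7
tcp_pos: [0.6111, -0.1089, 0.1072]
tool_rot: [[0.968, 0.25, 0.002], [0.25, -0.968, -0.004], [0.001, 0.004, -1.0]]
ft_force: [2.9, -13.6, -4.5]
grip_width: 0.0004
```

```bash
python3 -c "
from h import *
here()"
```

```text
t 7.7 dock mm [   1.  -180.   107.2] F dock [ -0.66 -13.93  -4.51] w 0.0004
```

Emit:
{"fn": "carry_out", "kwargs": {
  "moves": [
    [0,-0.0005,0,0,0,0,1],
    [0,-0.0005,0,0,0,0,1],
    [0,-0.0005,0,0,0,0,1]
  ]
}}

```text
time_s: 8.0
tcp_pos: [0.611, -0.1086, 0.1072]
tool_rot: [[0.968, 0.25, 0.002], [0.25, -0.968, -0.004], [0.001, 0.005, -1.0]]
ft_force: [3.1, -14.6, -4.2]
grip_width: 0.0007
```

```bash
python3 -c "
from h import *
here()"
```

```text
t 8.0 dock mm [   1.  -179.7  107.2] F dock [ -0.6  -14.91  -4.19] w 0.0007
```

Emit:
{"fn": "carry_out", "kwargs": {
  "moves": [
    [0,0.005,0,0,0,0,1],
    [0,0.02,0,0,0,0,1],
    [0,0.02,-0.05,0,0,0,1],
    [0.02,0.02,-0.1,0,0,0,1],
    [0.05,0.02,-0.14,0,0,0,1],
    [0.05,0.0,-0.14,0,0,0,1],
    [0.05,-0.04,-0.14,0,0,0,1],
    [0.05,-0.08,-0.14,0,0,0,1],
    [0.05,-0.08,-0.14,0,0,0,1],
    [0.05,-0.08,-0.14,0,0,0,1]
  ]
}}

```text
time_s: 9.0
tcp_pos: [0.6385, -0.016, 0.2469]
tool_rot: [[0.968, 0.252, -0.0], [0.252, -0.968, -0.0], [-0.0, -0.0, -1.0]]
ft_force: [0.1, 0.2, 0.3]
grip_width: 0.0003
```

```bash
python3 - <<'E'
from h import *
s=here();to(45,-50,205,s)
from cell import optics
c=optics.capture("wrist");cv2.imwrite("pics/w2.png",c["image"][:,:,::-1])
M=np.array(c["tool_from_camera"]);c["attitude"]=s["tool_rot"]@M[:3,:3];c["xyz"]=s["tool_rot"]@M[:3,3]+s["tcp_pos"]
W=cloud(c)[c["depth"]>0.05];Q=np.stack([(W-G)@DX*1e3,(W-G)@DY*1e3-263.5,W[:,2]*1e3],-1)
def box(nm,x,y,z):
    m=np.all([(Q[:,i]>b[0])&(Q[:,i]<b[1]) for i,b in enumerate((x,y,z))],0);q=Q[m]
    print(nm,len(q),*( (np.median(q,0).round(1),np.percentile(q,2,axis=0).round(1),np.percentile(q,98,axis=0).round(1)) if len(q)>4 else ()))
box("levertop",(-30,30),(-80,-20),(215,240));box("lev",(-30,30),(-80,-20),(150,215));box("plate",(-60,60),(70,125),(100,140));box("spool",(-65,65),(100,180),(120,150))
E
```

```text
t 9.0 dock mm [ 50.8 -96.9 246.9] F dock [0.1  0.16 0.31] w 0.0003
to (45, -50, 205) [-0.0057 -0.0469  0.0419] [-0.0001  0.0005  0.0013]
levertop 530 [  0.5 -48.4 226.9] [ -4.2 -57.  215.7] [  2.8 -40.6 230. ]
lev 592 [  3.1 -47.7 188.7] [ -0.6 -57.2 152.7] [  4.1 -40.3 214.1]
plate 3
spool 0
```

View pics/w2.png

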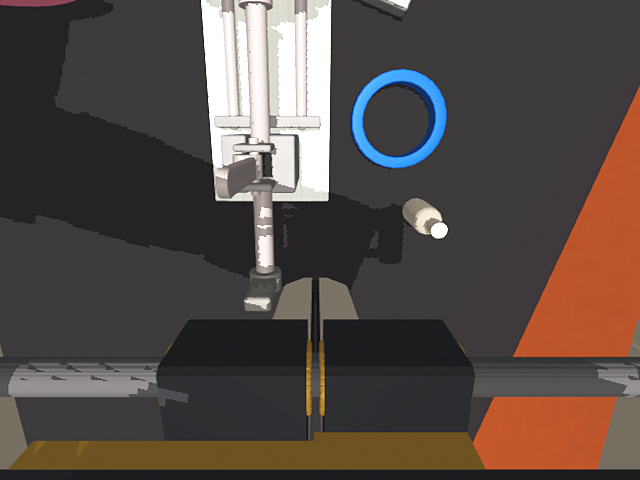

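Wrist view: lever blade end at (237,180) upright over the clamp, free of the robot; glue (437,230) and tape (398,118) are well to the right.

Emit:
{"fn": "carry_out", "kwargs": {
  "moves": [
    [-0.0057,-0.047,0,0,0,0,1],
    [-0.0057,-0.047,0.0,0,0,0,1],
    [-0.0057,-0.047,0.0419,0,0,0,1],
    [-0.0057,-0.047,0.0419,0,0,0,1],
    [-0.0057,-0.047,0.0419,0,0,0,1],
    [-0.0057,-0.047,0.0419,0,0,0,1]
  ]
}}

```text
time_s: 9.65
tcp_pos: [0.6222, 0.027, 0.2067]
tool_rot: [[0.968, 0.249, 0.002], [0.249, -0.968, -0.0], [0.002, 0.001, -1.0]]
ft_force: [-0.1, 0.0, 0.5]
grip_width: 0.0004
```

```bash
python3 -c "
from h import *
s=here()
for p in [(2,-49.5,202),(-17,-49.5,198),(-31,-49.5,191.5),(-44,-49.5,182.4)]:to(*p,s)"
```

```text
t 9.65 dock mm [ 45.9 -51.2 206.7] F dock [-0.09  0.04  0.51] w 0.0004
to (2, -49.5, 202) [-0.0439 -0.0016  0.0047] [ 0.0005 -0.0017 -0.0009]
to (-17, -49.5, 198) [-0.0629 -0.0016  0.0086] [ 0.0005 -0.0017 -0.0009]
to (-31, -49.5, 191.5) [-0.0769 -0.0016  0.0151] [ 0.0005 -0.0017 -0.0009]
to (-44, -49.5, 182.4) [-0.0899 -0.0016  0.0242] [ 0.0005 -0.0017 -0.0009]
```

Emit:
{"fn": "carry_out", "kwargs": {
  "moves": [
    [-0.015,-0.0016,0.003,0,0,0,1],
    [-0.025,-0.0016,0.003,0,0,0,1],
    [-0.035,-0.0016,0.004,0,0,0,1],
    [-0.044,-0.0016,0.005,0,0,0,1],
    [-0.053,-0.0016,0.0065,0,0,0,1],
    [-0.063,-0.0016,0.009,0,0,0,1],
    [-0.07,-0.0016,0.012,0,0,0,1],
    [-0.077,-0.0016,0.0155,0,0,0,1],
    [-0.083,-0.0016,0.0195,0,0,0,1],
    [-0.09,-0.0016,0.0245,0,0,0,1]
  ]
}}

```text
time_s: 10.65
tcp_pos: [0.5335, 0.0067, 0.1803]
tool_rot: [[0.968, 0.25, 0.0], [0.25, -0.968, -0.0], [0.0, 0.0, -1.0]]
ft_force: [-0.4, 1.2, -0.5]
grip_width: 0.0007
```

```bash
python3 -c "
from h import *
s=here()
for p in [(-54.4,-49.5,171),(-61,-49.5,161),(-65.5,-49.5,150),(-69,-49.5,139),(-69,-49.5,132)]:to(*p,s)"
```

```text
t 10.65 dock mm [-45.2 -48.6 180.3] F dock [-0.09  1.3  -0.46] w 0.0007
to (-54.4, -49.5, 171) [-0.0092  0.0009  0.0093] [ 0.     -0.0001 -0.    ]
to (-61, -49.5, 161) [-0.0158  0.0009  0.0193] [ 0.     -0.0001 -0.    ]
to (-65.5, -49.5, 150) [-0.0203  0.0009  0.0303] [ 0.     -0.0001 -0.    ]
to (-69, -49.5, 139) [-0.0238  0.0009  0.0413] [ 0.     -0.0001 -0.    ]
to (-69, -49.5, 132) [-0.0238  0.0009  0.0483] [ 0.     -0.0001 -0.    ]
```

Emit:
{"fn": "carry_out", "kwargs": {
  "moves": [
    [-0.005,0.001,0.0045,0,0,0,1],
    [-0.009,0.001,0.0093,0,0,0,1],
    [-0.0125,0.001,0.014,0,0,0,1],
    [-0.016,0.001,0.019,0,0,0,1]
  ]
}}

```text
time_s: 11.05
tcp_pos: [0.5184, 0.0018, 0.1613]
tool_rot: [[0.968, 0.25, 0.0], [0.25, -0.968, -0.0], [0.0, 0.0, -1.0]]
ft_force: [-0.2, 0.6, 0.2]
grip_width: 0.0005
```

```bash
python3 -c "
from h import *
here()
from cell import optics
c=optics.capture('scene');cv2.imwrite('pics/s3.png',c['image'][100:400,150:500,::-1].repeat(2,0).repeat(2,1))"
```

```text
t 11.05 dock mm [-61.  -49.6 161.3] F dock [-0.09  0.6   0.23] w 0.0005
```

View pics/s3.png

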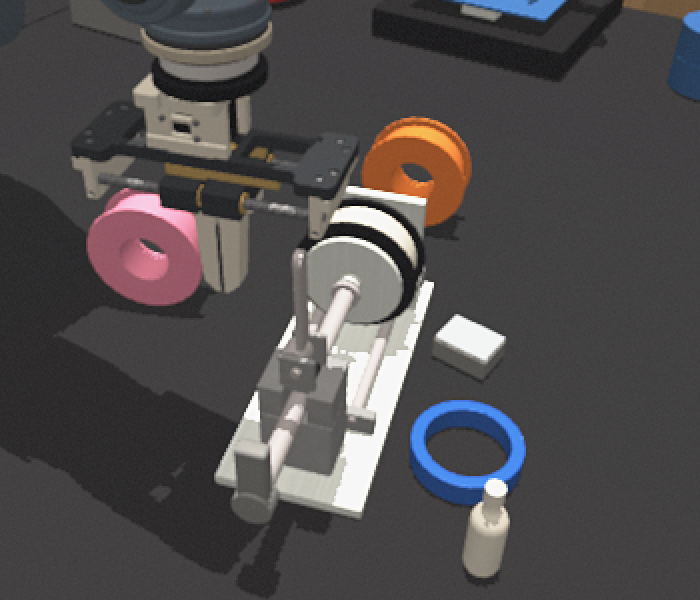

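```bash
python3 - <<'E'
from h import *
from cell import optics
s=here()
c=optics.capture("scene");A=np.array(c["attitude"]);X=np.array(c["xyz"])
def pr(n,d):
    p=G+DX*d[0]/1e3+DY*(d[1]+263.5)/1e3;p=p+[0,0,d[2]/1e3];q=A.T@(p-X)
    u=c["cx"]-c["fx"]*q[0]/q[2];v=c["cy"]+c["fy"]*q[1]/q[2];print(n,"crop px",round(2*(u-150)),round(2*(v-100)),"full",round(u),round(v))
pr("tcp",(-61,-49.6,161));pr("hinge",(0,-50,124));pr("lev up tip",(0,-50,228));pr("lev q1.5",(-93,-50,168))
W=cloud(c).reshape(-1,3);Q=np.stack([(W-G)@DX*1e3,(W-G)@DY*1e3-263.5,W[:,2]*1e3],-1)
def box(nm,x,y,z):
    m=np.all([(Q[:,i]>b[0])&(Q[:,i]<b[1]) for i,b in enumerate((x,y,z))],0);q=Q[m]
    print(nm,len(q),*( (np.median(q,0).round(1),np.percentile(q,2,axis=0).round(1),np.percentile(q,98,axis=0).round(1)) if len(q)>4 else ()))
for z in (145,165,185,205,220):box("lev%d"%z,(-30,40),(-80,-20),(z,z+12))
box("finger",(-110,-32),(-80,-20),(150,200))
E
```

```text
t 11.1 dock mm [-61.8 -49.4 160.5] F dock [-0.34  0.17 -0.75] w 0.0004
tcp crop px 228 305 full 264 252
hinge crop px 302 354 full 301 277
lev up tip crop px 301 250 full 300 225
lev q1.5 crop px 190 290 full 245 245
lev145 40 [  2.9 -56.8 151.2] [ -2.4 -58.8 145.7] [  4.2 -43.7 156.1]
lev165 45 [  2.7 -56.5 170.5] [ -2.3 -58.8 165.6] [  3.8 -43.  176.9]
lev185 43 [  1.9 -56.8 191.2] [ -3.5 -58.9 185.8] [  3.3 -40.8 196. ]
lev205 49 [  1.9 -57.  211.6] [ -2.9 -58.5 205.2] [  2.9 -44.3 216.7]
lev220 51 [ -0.5 -53.2 224.8] [ -4.6 -57.8 220.6] [  2.4 -43.2 227.9]
finger 157 [-60.5 -57.5 193.1] [-75.4 -59.4 183.6] [-46.3 -44.3 199.7]
```

```bash
python3 - <<'E'
from h import *
from cell import optics
s=here()
c=optics.capture("scene")
W=cloud(c);Q=np.stack([(W-G)@DX*1e3,(W-G)@DY*1e3-263.5,W[...,2]*1e3],-1)
for v in range(225,262,2):
    print(v,[tuple(int(t) for t in Q[v,u].round()) for u in range(252,274,3)])
cv2.imwrite("pics/s4.png",cv2.resize(c["image"][190:280,220:340,::-1],None,fx=6,fy=6,interpolation=cv2.INTER_NEAREST))
E
```

```text
t 11.15 dock mm [-61.4 -49.4 160.9] F dock [-0.43 -1.07 -0.37] w 0.0004
225 [(-73, -58, 218), (-68, -59, 220), (-64, -57, 219), (-58, -59, 222), (-54, -58, 222), (-49, -58, 223), (-44, -58, 225), (-45, -45, 215)]
227 [(-73, -60, 216), (-69, -58, 215), (-64, -58, 216), (-59, -57, 217), (-54, -58, 219), (-49, -58, 220), (-45, -58, 220), (-45, -45, 211)]
229 [(-74, -58, 210), (-68, -59, 213), (-64, -59, 213), (-60, -57, 213), (-54, -59, 216), (-50, -57, 215), (-46, -56, 215), (-46, -44, 207)]
231 [(-75, -57, 206), (-70, -57, 207), (-64, -59, 209), (-59, -59, 211), (-55, -58, 211), (-49, -59, 213), (-45, -58, 213), (-45, -45, 204)]
233 [(-75, -58, 202), (-70, -58, 204), (158, -535, 608), (-60, -58, 206), (-56, -56, 206), (-49, -59, 209), (-46, -57, 209), (-46, -45, 199)]
235 [(-75, -58, 199), (-69, -59, 201), (-65, -58, 201), (-61, -56, 201), (-55, -58, 203), (-49, -60, 206), (-46, -56, 204), (-47, -43, 194)]
237 [(-75, -59, 196), (-71, -57, 195), (-65, -59, 198), (-61, -57, 197), (-55, -59, 200), (-51, -57, 200), (-45, -58, 202), (-139, 179, 2)]
239 [(-183, 161, -1), (-70, -59, 193), (-
[... 898 characters left out ...]
5, -2), (-123, 135, 0)]
253 [(-163, 115, 0), (-158, 118, -1), (-152, 121, -2), (-146, 124, -2), (-139, 122, 0), (-133, 124, 1), (-127, 126, 0), (-120, 127, 1)]
255 [(-161, 110, -1), (-155, 112, -1), (-149, 113, -1), (-144, 117, -2), (-136, 116, 0), (-130, 117, 1), (-125, 121, -1), (-118, 122, 0)]
257 [(-158, 101, 2), (-152, 103, 2), (-147, 108, -1), (-140, 108, 0), (-134, 109, 1), (-128, 113, -1), (-123, 116, -2), (-117, 119, -2)]
259 [(-156, 98, -1), (-151, 102, -2), (-143, 100, 1), (-137, 101, 1), (-132, 106, -1), (-125, 105, 2), (-120, 109, 0), (-114, 111, 0)]
261 [(-154, 92, -1), (-147, 93, 0), (-141, 94, 0), (-135, 96, 0), (-129, 97, 1), (-124, 102, -1), (-118, 103, -1), (-111, 104, 0)]
```

View pics/s4.png

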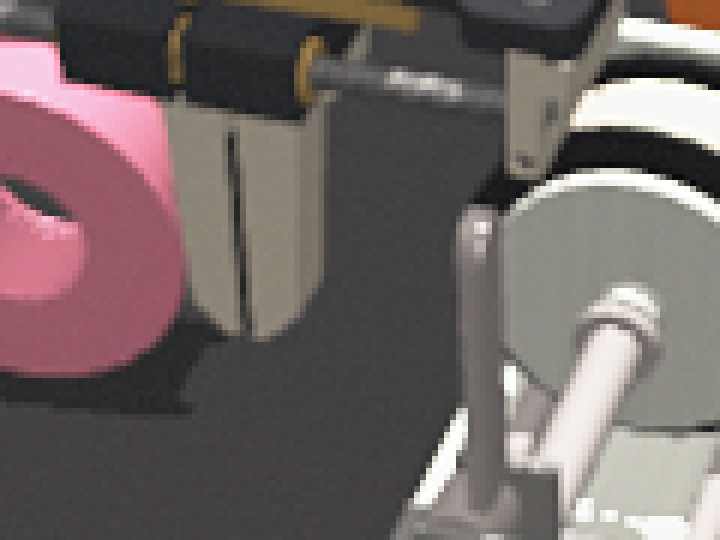

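The finger tips really end about 21 mm above the reported TCP (depth on the finger: 182 mm when the TCP reads 161), so the sweep passed just above the blade, and lever and spool are undisturbed. I'll repeat it 21 mm lower.

Emit:
{"fn": "carry_out", "kwargs": {
  "moves": [
    [0,0,-0.045,0,0,0,1],
    [0,0,-0.09,0,0,0,1],
    [0.03,0,-0.09,0,0,0,1],
    [0.07,0,-0.09,0,0,0,1],
    [0.106,0,-0.09,0,0,0,1],
    [0.106,0,-0.09,0,0,0,1],
    [0.106,0,-0.06,0,0,0,1],
    [0.106,0,-0.025,0,0,0,1],
    [0.106,0,-0.025,0,0,0,1],
    [0.106,0,-0.025,0,0,0,1]
  ]
}}

```text
time_s: 12.2
tcp_pos: [0.6212, 0.0284, 0.1876]
tool_rot: [[0.968, 0.25, -0.0], [0.25, -0.968, -0.0], [-0.0, -0.0, -1.0]]
ft_force: [0.0, 0.3, 0.9]
grip_width: 0.0007
```

```bash
python3 -c "
from h import *
s=here()
to(2,-49.5,181,s)"
```

```text
t 12.2 dock mm [ 45.2 -49.6 187.6] F dock [0.11 0.28 0.88] w 0.0007
to (2, -49.5, 181) [-0.0432 -0.0001  0.0066] [-0.      0.0001 -0.0001]
```

Emit:
{"fn": "carry_out", "kwargs": {
  "moves": [
    [-0.015,0,0.005,0,0,0,1],
    [-0.025,0,0.005,0,0,0,1],
    [-0.035,0,0.005,0,0,0,1],
    [-0.044,0,0.006,0,0,0,1],
    [-0.053,0,0.0075,0,0,0,1],
    [-0.063,0,0.01,0,0,0,1],
    [-0.07,0,0.013,0,0,0,1],
    [-0.077,0,0.0165,0,0,0,1],
    [-0.083,0,0.0205,0,0,0,1],
    [-0.09,0,0.0255,0,0,0,1]
  ]
}}

```text
time_s: 13.2
tcp_pos: [0.5345, 0.0059, 0.1613]
tool_rot: [[0.968, 0.25, 0.002], [0.25, -0.968, 0.0], [0.002, 0.0, -1.0]]
ft_force: [6.7, 2.4, 0.9]
grip_width: 0.0005
```

```bash
python3 -c "
from h import *
s=here()
for p in [(-54.4,-49.5,150),(-61,-49.5,140),(-65.5,-49.5,129),(-69,-49.5,118),(-69,-49.5,110)]:to(*p,s)"
```

```text
t 13.2 dock mm [-44.4 -49.7 161.3] F dock [7.12 0.66 0.88] w 0.0005
to (-54.4, -49.5, 150) [-0.0101 -0.0002  0.0113] [ 0.0004 -0.0022 -0.0001]
to (-61, -49.5, 140) [-0.0167 -0.0002  0.0213] [ 0.0004 -0.0022 -0.0001]
to (-65.5, -49.5, 129) [-0.0212 -0.0002  0.0323] [ 0.0004 -0.0022 -0.0001]
to (-69, -49.5, 118) [-0.0247 -0.0002  0.0433] [ 0.0004 -0.0022 -0.0001]
to (-69, -49.5, 110) [-0.0247 -0.0002  0.0513] [ 0.0004 -0.0022 -0.0001]
```

Emit:
{"fn": "carry_out", "kwargs": {
  "moves": [
    [-0.005,0,0.006,0,0,0,1],
    [-0.01,0,0.0115,0,0,0,1],
    [-0.0135,0,0.0165,0,0,0,1],
    [-0.017,0,0.0215,0,0,0,1],
    [-0.019,0,0.027,0,0,0,1],
    [-0.021,0,0.0325,0,0,0,1]
  ]
}}

```text
time_s: 13.8
tcp_pos: [0.5133, 0.0006, 0.1281]
tool_rot: [[0.968, 0.25, -0.001], [0.25, -0.968, -0.0], [-0.001, -0.0, -1.0]]
ft_force: [-0.2, 0.3, -0.7]
grip_width: 0.0007
```

```bash
python3 -c "
from h import *
s=here()
for p in [(-69,-49.5,118),(-69,-49.5,110)]:to(*p,s)"
```

```text
t 13.8 dock mm [-66.3 -49.5 128.1] F dock [-0.17  0.31 -0.7 ] w 0.0007
to (-69, -49.5, 118) [-0.0027 -0.      0.0101] [-0.0002  0.0007 -0.0001]
to (-69, -49.5, 110) [-0.0027 -0.      0.0181] [-0.0002  0.0007 -0.0001]
```

```bash
python3 - <<'E'
from h import *
from cell import optics
here();c=optics.capture("scene");cv2.imwrite('pics/s5.png',cv2.resize(c['image'][170:330,200:400,::-1],None,fx=4,fy=3.7))
W=cloud(c).reshape(-1,3);Q=np.stack([(W-G)@DX*1e3,(W-G)@DY*1e3-263.5,W[:,2]*1e3],-1)
for x in range(-110,30,10):
    m=(Q[:,0]>x)&(Q[:,0]<x+10)&(abs(Q[:,1]+50)<14)&(Q[:,2]>108)&(Q[:,2]<240);q=Q[m]
    print(x,len(q),np.percentile(q[:,2],[2,50,98]).round() if len(q)>3 else "")
E
```

```text
t 13.8 dock mm [-66.3 -49.5 128.1] F dock [-0.17  0.31 -0.7 ] w 0.0007
-110 0 
-100 47 [145. 150. 152.]
-90 88 [143. 150. 215.]
-80 224 [142. 182. 216.]
-70 232 [139. 177. 215.]
-60 293 [138. 176. 214.]
-50 135 [133. 173. 216.]
-40 85 [131. 136. 240.]
-30 65 [128. 133. 136.]
-20 67 [125. 131. 136.]
-10 55 [124. 129. 136.]
0 68 [125. 129. 136.]
10 62 [109. 126. 240.]
20 3
```

View pics/s5.png

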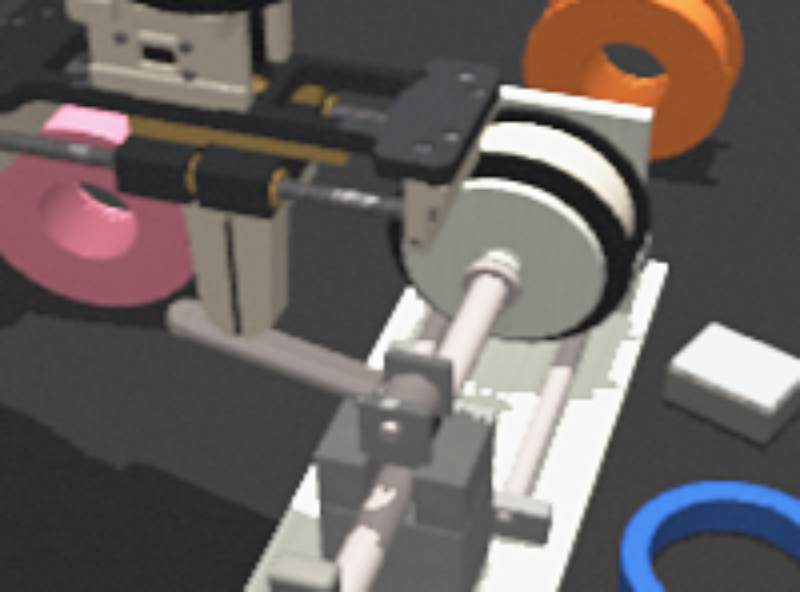

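The picture shows the blade nearly level under the fingertip (235,330), tip about 148 mm high, so q is near 1.72, just before centre. Pressing on down.

Emit:
{"fn": "carry_out", "kwargs": {
  "moves": [
    [-0.001,0,0.004,0,0,0,1],
    [-0.002,0,0.008,0,0,0,1],
    [-0.003,0,0.012,0,0,0,1],
    [-0.003,0,0.015,0,0,0,1],
    [-0.003,0,0.015,0,0,0,1]
  ]
}}

```text
time_s: 14.35
tcp_pos: [0.5104, -0.0002, 0.1135]
tool_rot: [[0.968, 0.25, -0.001], [0.25, -0.968, -0.0], [-0.001, -0.0, -1.0]]
ft_force: [-2.2, 0.0, 5.4]
grip_width: 0.0002
```

Emit:
{"fn": "carry_out", "kwargs": {
  "moves": [
    [0,0,0.002,0,0,0,1],
    [0,0,0.003,0,0,0,1],
    [0,0,0.003,0,0,0,1]
  ]
}}

```text
time_s: 14.65
tcp_pos: [0.5108, -0.0001, 0.1105]
tool_rot: [[0.968, 0.25, -0.0], [0.25, -0.968, 0.0], [-0.0, -0.0, -1.0]]
ft_force: [0.7, 0.7, 1.6]
grip_width: 0.0003
```

Emit:
{"fn": "carry_out", "kwargs": {
  "moves": [
    [0,0,0.001,0,0,0,1],
    [0,0,0.001,0,0,0,1],
    [0,0,-0.04,0,0,0,1],
    [0,0,-0.09,0,0,0,1],
    [0,0,-0.13,0,0,0,1],
    [-0.06,0,-0.15,0,0,0,1],
    [-0.1,0,-0.15,0,0,0,1],
    [-0.1,0,-0.15,0,0,0,1],
    [-0.1,0,-0.15,0,0,0,1]
  ]
}}

```text
time_s: 15.55
tcp_pos: [0.4139, -0.0253, 0.2612]
tool_rot: [[0.968, 0.25, 0.002], [0.25, -0.968, -0.0], [0.002, 0.001, -1.0]]
ft_force: [-0.1, -0.0, -0.4]
grip_width: 0.0005
```

```bash
python3 - <<'E'
from h import *
from cell import optics
here();c=optics.capture("scene");cv2.imwrite('pics/s6.png',cv2.resize(c['image'][170:330,200:400,::-1],None,fx=4,fy=3.7))
W=cloud(c).reshape(-1,3);Q=np.stack([(W-G)@DX*1e3,(W-G)@DY*1e3-263.5,W[:,2]*1e3],-1)
for x in range(-110,0,10):
    m=(Q[:,0]>x)&(Q[:,0]<x+10)&(abs(Q[:,1]+50)<14)&(Q[:,2]>108)&(Q[:,2]<180);q=Q[m]
    print(x,len(q),np.percentile(q[:,2],[2,50,98]).round() if len(q)>3 else "")
def box(nm,x,y,z):
    m=np.all([(Q[:,i]>b[0])&(Q[:,i]<b[1]) for i,b in enumerate((x,y,z))],0);q=Q[m]
    print(nm,len(q),*( (np.median(q,0).round(1),np.percentile(q,2,axis=0).round(1),np.percentile(q,98,axis=0).round(1)) if len(q)>4 else ()))
box("grip",(-20,20),(-190,-140),(137,148));box("spool",(-65,65),(80,175),(110,150));box("stop",(-60,60),(155,180),(135,150))
E
```

```text
t 15.55 dock mm [-169.   -49.7  261.2] F dock [-0.13 -0.02 -0.37] w 0.0005
-110 7 [122. 127. 127.]
-100 55 [121. 127. 129.]
-90 55 [121. 127. 129.]
-80 56 [122. 127. 129.]
-70 60 [122. 127. 129.]
-60 56 [122. 127. 129.]
-50 56 [122. 127. 129.]
-40 60 [122. 127. 128.]
-30 60 [121. 127. 129.]
-20 53 [121. 127. 135.]
-10 51 [120. 128. 136.]
grip 162 [   1.5 -167.4  141.8] [ -10.4 -172.4  137.6] [  12.5 -159.1  144. ]
spool 1984 [  6.7 135.1 132.2] [-50.1  97.6 111.1] [ 54.3 168.4 147.2]
stop 370 [  5.6 163.  144.7] [-51.  155.8 135.5] [ 55.7 170.9 148. ]
```

View pics/s6.png

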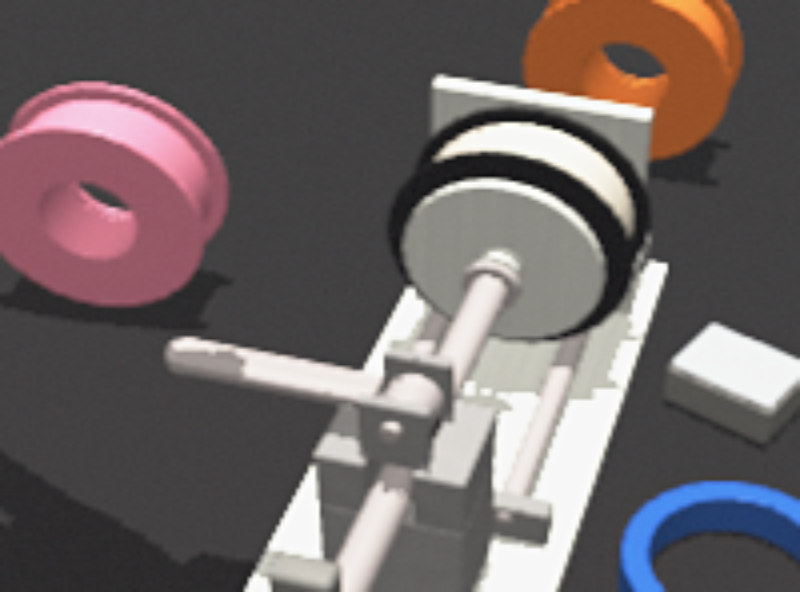

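The lever is flat: its top face is level at 127 mm along the whole blade, from the ears to (185,355). The spool stands square against the stop, and the robot is clear of everything.

```bash
python3 -c "
from cell import manip
print(manip.finish_job())"
```

```text
the job is handed in; nothing more can be done
None
```

The spool is pressed against the end stop, the lever is snapped down flat and locked, and I handed the job in at about 15.6 s. `finish_job` gave no verdict.

- **Tube:** I pushed it in by the grip. The spool stopped dead at a slide of about 95 mm, and I kept pushing to about 15 N at the wrist. That leaves roughly 8 N at the plate, and the extra travel of about 3.4 mm agrees at roughly 7.6 N. The plate force was inferred both times, not measured directly.
- **Lever:** The first sweep missed. The depth image showed the fingertips really end about 21 mm above the reported TCP, so they passed just over the blade without moving it. I repeated the sweep 21 mm lower, and the lever went over centre and snapped shut.
- **Last checks:**
  - The blade is level, its top at 127 mm along its whole length, which matches the closed position.
  - The spool looks square against the stop, judged by eye.
  - The grip is where it was left, to within my measuring error of a few mm.
  - The wrist force is about 0 N and the arm is clear of everything.
  - The tape and the grey box look undisturbed by eye. The last crop did not show the glue bottle, but the arm did not go near it.

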